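# Stack two block heels on their jigs

## Robot

A 6-joint arm with a two-finger parallel gripper is mounted at the origin on the work surface. World frame = base frame: x ahead of the robot, y to its left, z up, the work surface at z = 0. Lengths are in m, angles in degrees, forces in N, time in s.
With the tool pointing down it reaches from about 0.4 to 0.825 m from the base axis. Payload 7 kg.
Tool frame: the origin (TCP) lies at the very end of the fingers, on their centre line; the grasp point (between the pads) lies 19 mm behind it; z points along the fingers, y is the line along which they close (so a half turn about z gives the same grasp; the last joint's range is limited). The gripper opens to 88 mm and grips with 3 to 60 N. Pads are 19 mm wide; open, the fingers measure 130 mm over their backs; the gripper's body (78 mm by 193 mm) begins 47 mm behind the grasp point.
Start: joints at [92.882, 20.546, 0.682, 0, -70.136, -16.507], TCP at [0.159, 0.656, 0.227] pointing down, gripper open.
Joint ranges: [-176.03, 176.03], [-82.01, 121.73], [-58.28, 71.71], [-173.87, 95.51], [-174.79, -0.11], [-173.66, 173.66]. Speed limits (degrees/s): [136.94, 136.94, 172.46, 180, 180, 180].

## Interface

Orientations are given as [roll, pitch, yaw] about the fixed x, y, z axes, in that order (R = Rz(yaw) Ry(pitch) Rx(roll)).
In Python, from plant import ctrl gives the robot as it stands.
- The arm moves only by the tool carry_out, never from a script. Its argument "deltas" is a list that holds one entry, the list of rows, each a list of 5 numbers: the shift along the tool's x, y, z scaled (see below), then the turn about the tool's z scaled (see below), then the opening, from -1 (shut) to 1 (fully open). A call has 1 to 5 rows; each row is the pose to reach, as a shift and turn from the pose commanded when the call began, along the tool's axes at that moment, turning the shorter way round; what a row does not reach only later rows make up. The controller multiplies each number of a shift by 20 cm and each number of a turn by 2 pi rad. A row lasts 1/10 s, in which the tool goes at most 50 mm and 8.59 degrees, less where a joint would pass 70% of its speed; a pose out of reach is approached as far as the arm can. A call with a number of a shift or a turn outside -1 to 1 is refused whole. A call with a gripper value outside its range is refused whole. The fingers move at their own pace and stop on an object; the grip force is fixed at half the most. Time passes only in rows, so rows that repeat a pose let the fingers close. It gives the time, the measured TCP pose, the force, the opening and the grip force at its end, in the units of the state.
- ctrl.get_obs(): the state, without advancing time (a new reading comes with each control period).
- ctrl.snapshot(name): name is "scene" or "top"; returns a dict with "color" (400x640x3 uint8, red, green, blue), "camera_matrix" (3x3 intrinsics, pixels), "k1" (the pictures are not rectified: a ray, as slopes to the right and down, at radius r is drawn at 1 + k1 r^2 times it, then the intrinsics apply), "R" (3x3) and "t" (3): a world point X has camera coordinates R X + t. Camera axes: x right, y down, z forward; pixel columns grow to the right and rows downward; lengths in m; the calibration is good to about 2 mm. A picture is of the moment at which its call begins. There is no depth.
- ctrl.close_job(): hands the job in; it is judged then, once.
Trained networks look in a picture, given as the dict that the camera call returned (one of the last four; its "shot" number tells which), for a name from the list of things; names that differ only in an ending like _2 or _b are one class to them, and where a whole thing is asked for, a point or a joint stands for the part that bears it (a point fixed in the world has none). Each returns a list of dicts, best first, with "p" (0 to 1); they miss things now and then, are a little off and sometimes report something else, mostly with a low value. They report only what shows in the picture. A call takes as long as a camera call.
- ctrl.search_frame(picture, name): "centre" ([column, row] in pixels, amid what is visible of it).
- ctrl.silhouettes(picture, name): "mask" (400x640 bool, what is visible of it) and "centre" ([column, row] in pixels, amid what is visible of it).
- ctrl.spot_point(picture, name): "centre" ([column, row] in pixels: a listed point, or the origin of a listed thing).
The state is a dict: "clock": time; "joint_pos": joint angles; "qvel": joint speeds; "tau": joint torques, N m; "tool_pos": TCP position; "orientation": TCP orientation; "force": force on the tool from outside, world axes, zero at the start; "moment": the same for the moment, N m; "opening": finger opening in m; "gripper_force": force on a finger pad.
Only numpy, scipy, OpenCV 4.12 (cv2) and the standard library are available. Lean on these libraries where they do the work, as an engineer would, in place of code of your own. Each camera call takes 0.05 s, during which the arm holds its last target. There are 200 camera calls.

## Task

Stack up two block heels on the shoemaker's jigs: on the green jig the red lift and then the black tip on top of it; on the yellow jig the brown lift first, the purple lift on that, and the white tip on top. Lay every piece flat with its straight edge in line with the straight edge of the jig's metal pad and its rounded end over the pad's rounded end, so that each stack stands flush. Leave the coffee cup, the tape roll and the hammer where they are.

Things in the scene. Friction and masses are not known exactly. Their poses are not given: they have to be found in the camera images.
- brown_lift: D-shaped heel layer: brown, 60 mm long, 52 mm wide, 16 mm thick, lying flat. Origin: middle of the straight edge, on the underside. Its x axis points level from the straight edge towards the rounded end (the sides are straight and parallel for the first 34 mm, then a half circle), z up. It can be gripped across its width (along its y axis) about 25 mm from the straight edge; weighs about 50 g.
- purple_lift: D-shaped heel layer: purple, 58 mm long, 50 mm wide, 16 mm thick, lying flat. Origin: middle of the straight edge, on the underside. Its x axis points level from the straight edge towards the rounded end (the sides are straight and parallel for the first 33 mm, then a half circle), z up. It can be gripped across its width (along its y axis) about 25 mm from the straight edge; weighs about 45 g.
- white_tip: D-shaped heel layer: white, thinner, 56 mm long, 48 mm wide, 10 mm thick, lying flat. Origin: middle of the straight edge, on the underside. Its x axis points level from the straight edge towards the rounded end (the sides are straight and parallel for the first 32 mm, then a half circle), z up. It can be gripped across its width (along its y axis) about 25 mm from the straight edge; weighs about 30 g.
- red_lift: D-shaped heel layer: red, 60 mm long, 52 mm wide, 16 mm thick, lying flat. Origin: middle of the straight edge, on the underside. Its x axis points level from the straight edge towards the rounded end (the sides are straight and parallel for the first 34 mm, then a half circle), z up. It can be gripped across its width (along its y axis) about 25 mm from the straight edge; weighs about 50 g.
- black_tip: D-shaped heel layer: black, thinner, 58 mm long, 50 mm wide, 10 mm thick, lying flat. Origin: middle of the straight edge, on the underside. Its x axis points level from the straight edge towards the rounded end (the sides are straight and parallel for the first 33 mm, then a half circle), z up. It can be gripped across its width (along its y axis) about 25 mm from the straight edge; weighs about 32 g.
- green_jig: Green jig, fixed to the bench: a plate 110 x 90 x 12 mm (x from -25 to +85 mm, y +-45 mm) carrying a bare aluminium D-shaped pad, 60 mm long, 52 mm wide, whose flat top is 20 mm above the bench. Origin: at bench level below the middle of the pad's straight edge; x points level from the straight edge towards the pad's rounded end, z up.
- yellow_jig: Yellow jig, fixed to the bench: a plate 110 x 90 x 12 mm (x from -25 to +85 mm, y +-45 mm) carrying a bare aluminium D-shaped pad, 60 mm long, 52 mm wide, whose flat top is 20 mm above the bench. Origin: at bench level below the middle of the pad's straight edge; x points level from the straight edge towards the pad's rounded end, z up.
- coffee_cup: Bystander: standing brown takeaway coffee cup with a white domed lid, 78 mm across, 108 mm high. Origin: centre of its underside. Not to be moved.
- tape_roll: Bystander: pale roll of paper tape lying flat, 80 mm across, 25 mm high. Origin: centre of its underside. Not to be moved.
- hammer: Bystander: hammer with a steel head and pale wooden handle, 270 mm long, lying on the bench across the far side. Origin: near the middle of its length, at bench level. Not to be moved.

How it is judged (in metres and radians):
At the end, for the whole second after the job is handed in: Green jig: red, then black on top; yellow jig: brown, purple, white upward. Each lies flat (0.08 rad) at its stack height within 3 mm, the middle of its straight edge within 10 mm of the pad's in plan, turned as the pad within 0.25 rad, released and at rest (z of red_lift in the frame of green_jig between 0.017 and 0.023 m and horizontal distance between each of red_lift, black_tip and green_jig below 0.01 m and angle between the x axis of each of red_lift, black_tip and the x axis of green_jig, either way round below 0.25 rad and angle between each of red_lift, black_tip, brown_lift, purple_lift, white_tip's own z axis and vertical below 0.08 rad and linear speed of each of red_lift, black_tip, brown_lift, purple_lift, white_tip below 0.02 m/s and angular speed of each of red_lift, black_tip, brown_lift, purple_lift, white_tip below 0.2 rad/s and z of black_tip in the frame of green_jig between 0.033 and 0.039 m and z of brown_lift in the frame of yellow_jig between 0.017 and 0.023 m and horizontal distance between each of brown_lift, purple_lift, white_tip and yellow_jig below 0.01 m and angle between the x axis of each of brown_lift, purple_lift, white_tip and the x axis of yellow_jig, either way round below 0.25 rad and z of purple_lift in the frame of yellow_jig between 0.033 and 0.039 m and z of white_tip in the frame of yellow_jig between 0.049 and 0.055 m); the robot touches nothing.
It fails at once if the coffee cup is moved by more than 30 mm (distance of coffee_cup from where it was at the start of the episode above 0.03 m).
It fails at once if the tape roll is moved by more than 30 mm (distance of tape_roll from where it was at the start of the episode above 0.03 m).
It fails at once if the hammer is moved by more than 30 mm (distance of hammer from where it was at the start of the episode above 0.03 m).
It also fails if it takes over 120 s, if anything falls off the work surface, if the arm or the gripper's body presses on something with over 40 N, if the wrist force passes 120 N, or if a joint passes its speed limit or range.

## Working session

There is one attempt and no reset: what is moved stays moved. The work goes in short steps, Python scripts to look and compute and a tool call to move; the robot and the scene stay as the last step left them, time stands still between calls to the robot, and variables do not carry over. Pictures are saved under pics/ and viewed, at most 14 in all, crops included, and the job is handed in when it is done.

Besides the shell and the picture viewer there is one more tool, called as name(argument=value, ...), one argument or row to a line, values as JSON. carry_out: Moves the arm, as the interface text tells. Its arguments: {"type":"object","properties":{"deltas":{"type":"array"}},"required":["deltas"]}

```bash
mkdir -p pics; python3 - <<'E'
from plant import ctrl
import cv2
for n in ("scene","top"):
    p=ctrl.snapshot(n); cv2.imwrite(f"pics/{n}0.png",p["color"][:,:,::-1])
    print(n,p["camera_matrix"],p["k1"],p["R"],p["t"])
    for o in "brown_lift purple_lift white_tip red_lift black_tip green_jig yellow_jig coffee_cup tape_roll hammer".split():
        print(o,[(round(d["p"],2),[round(float(x)) for x in d["centre"]],int(d["mask"].sum())) for d in ctrl.silhouettes(p,o)][:3],[(round(d["p"],2),[round(float(x),1) for x in d["centre"]]) for d in ctrl.spot_point(p,o)][:2])
print(ctrl.get_obs())
E
```

```text
scene [[423.73138217   0.         329.27431617]
 [  0.         423.73138217 193.55009526]
 [  0.           0.           1.        ]] -0.05457503148488614 [[ 2.30759822e-02  9.99733712e-01  5.80596797e-05]
 [ 8.54710498e-01 -1.96984123e-02 -5.18731084e-01]
 [-5.18591809e-01  1.20198535e-02 -8.54937459e-01]] [-0.01707246 -0.50919102  1.35879146]
brown_lift [(0.93, [324, 201], 474)] [(0.71, [322.5, 192.4])]
purple_lift [(0.72, [376, 148], 402)] [(0.68, [372.1, 143.1]), (0.2, [499.5, 211.7])]
white_tip [(0.51, [324, 200], 477), (0.21, [246, 207], 1679)] [(0.55, [208.4, 148.6])]
red_lift [(0.77, [458, 153], 456)] [(0.8, [453.3, 148.9]), (0.2, [370.6, 141.1])]
black_tip [(0.73, [290, 148], 333), (0.61, [339, 262], 1697), (0.32, [202, 154], 329)] [(0.87, [290.7, 141.4])]
green_jig [(0.86, [414, 200], 1492), (0.58, [154, 212], 1328)] [(0.89, [411.6, 188.4])]
yellow_jig [(0.86, [248, 207], 1506), (0.18, [374, 147], 420)] [(0.72, [249.3, 197.5])]
coffee_cup [(0.86, [153, 213], 1314)] [(0.56, [161.6, 226.5]), (0.42, [205.4, 149.3])]
tape_roll [(0.95, [501, 206], 807)] [(0.68, [497.0, 212.4])]
h
[... 1047 characters left out ...]
59)] [(0.76, [310.8, 134.4])]
{'clock': 2.1, 'joint_pos': array([ 9.28833119e+01,  2.05464042e+01,  6.81722902e-01,  1.65973530e-03,
       -7.01348875e+01, -1.65068824e+01]), 'qvel': array([ 0.00627683,  0.05535526, -0.04881337,  0.0440426 ,  0.01399598,
       -0.05084768]), 'tau': array([-2.45749674e-03, -5.82368803e+01,  2.93294388e+01,  7.00269833e+00,
        1.24100337e-02, -2.35656427e-05]), 'tool_pos': array([0.15901397, 0.65598975, 0.22656418]), 'orientation': array([-1.79999143e+02, -1.37411177e-03, -1.36230065e+01]), 'force': array([-0.79717014, -0.22084662,  0.44114399]), 'moment': array([0.01232633, 0.01981329, 0.02500392]), 'gripper_force': 0.0, 'opening': 0.08744522668311032}
```

View pics/top0.png

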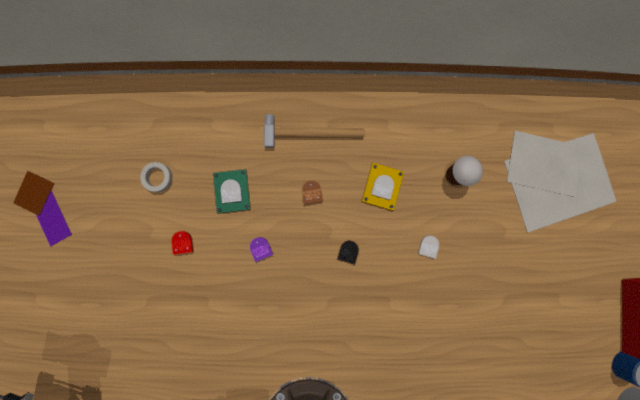

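View pics/scene0.png

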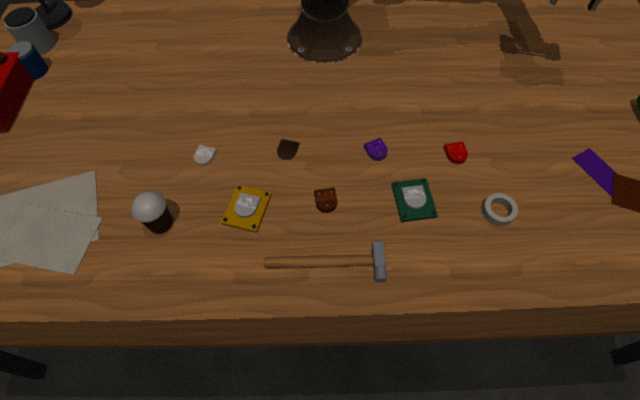

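```bash
cat > h.py <<'E'
import numpy as np, cv2
from plant import ctrl
from scipy.optimize import minimize
P=dict(brown_lift=(60,52,34,16),purple_lift=(58,50,33,16),white_tip=(56,48,32,10),red_lift=(60,52,34,16),black_tip=(58,50,33,10))
def proj(p,X):
    c=X@p["R"].T+p["t"]; s=c[:,:2]/c[:,2:]; s=s*(1+p["k1"]*(s**2).sum(1,keepdims=True))
    K=p["camera_matrix"]; return s*[K[0,0],K[1,1]]+K[:2,2]
def unproj(p,uv,z):
    K=p["camera_matrix"]; d=(np.array(uv,float)-K[:2,2])/[K[0,0],K[1,1]]; s=d.copy()
    for _ in range(10): s=d/(1+p["k1"]*(s@s))
    r=p["R"].T@np.append(s,1); o=-p["R"].T@p["t"]; return (o+r*(z-o[2])/r[2])[:2]
def outline(o):
    if "jig" in o: return np.array([[-25,-45],[85,-45],[85,45],[-25,45]])/1e3,12e-3
    L,W,s,h=P[o]; a=np.linspace(-np.pi/2,np.pi/2,25); r=W/2
    return np.vstack([[0,-r],np.c_[s+(L-s)*np.cos(a),r*np.sin(a)],[0,r]])/1e3,h/1e3
def render(p,out,h,q,z0,S=8,box=None):
    c,s=np.cos(q[2]),np.sin(q[2]); xy=out@np.array([[c,s],[-s,c]])+q[:2]
    X=np.vstack([np.c_[xy,np.full(len(xy),z)] for z in (z0,z0+h)])
    uv=proj(p,X)-box[:2]; n=box[2]
    H=cv2.convexHull(np.float32(uv))
    m=np.zeros((n*S,n*S),np.uint8); cv2.fillPoly(m,[np.int32(np.round(((H+.5)*S-.5)*16))],255,shift=4)
    return cv2.resize(m,(n,n),interpolation=cv2.INTER_AREA)/255.
def fit(pics,o,q0,z0=0.,masks=None):
    """masks given: match; otherwise two-region colour contrast"""
    out,h=outline(o); D=[]
    for i,p in enumerate(pics):
        c=proj(p,np.array([[q0[0]+.03,q0[1],z0]]))[0]; n=90 if "jig" in o else 44
        b=np.array([*np.round(c-n/2),n]).astype(int)
        im=p["color"].astype(float) if masks is None else masks[i].astype(float)
        D.append((p,b,im[b[1]:b[1]+n,b[0]:b[0]+n]))
    def cost(q):
        t=0
        for p,b,im in D:
            m=render(p,out,h,q,z0,box=b)
            if masks is not None: t+=((m-im)**2).sum()/im.sum(); continue
            ring=np.clip(cv2.dilate(m,np.ones((9,9)))-m,0,1)
            for w in (m,ring):
                mu=(im*w[...,None]).sum((0,1))/w.sum(); t+=(((im-mu)**2).sum(2)*w).sum()/1e4
        return t
    best=None
    s0=np.array([q0+np.array(d) for d in [(0,0,0),(.008,0,0),(0,.008,0),(0,0,.2)]])
    r=minimize(cost,q0,method="Nelder-Mead",options=dict(initial_simplex=s0,xatol=1e-4,fatol=1e-5,maxiter=300))
    return r.x,r.fun
E
cat > look.py <<'E'
from h import *
pics=[ctrl.snapshot("top"),ctrl.snapshot("scene")]
V=dict(brown_lift=[(307,192),(324,201)],purple_lift=[(261,249),(376,148)],white_tip=[(430,247),(204,155)],red_lift=[(182,243),(457,153)],black_tip=[(348,252),(289,148)],green_jig=[(231,189),(414,200)],yellow_jig=[(384,185),(248,207)])
for o,c in V.items():
    ms=[]
    for p,cc in zip(pics,c):
        d=[x for x in ctrl.silhouettes(p,o) if np.hypot(*(np.array(x["centre"])-cc))<8]
        ms.append(d[0]["mask"] if d else None)
    q0=np.array([*(unproj(pics[0],c[0],.008)-[.03,0]),0.])
    ok=[i for i in (0,1) if ms[i] is not None]
    R=[fit(pics,o,q0)]+[fit([pics[i]],o,q0) for i in (0,1)]+[fit([pics[i]],o,q0,masks=[ms[i]]) for i in ok]
    print(o,ok,*[(np.r_[r[0][:2]*1e3,np.degrees(r[0][2])].round(1).tolist(),round(r[1],2)) for r in R])
for n,c,z in (("cup",(153,213),.05),("cupbase",(161,227),0),("tape",(499,208),.012)): print(n,unproj(pics[1],c,z))
E
python3 look.py
```

```text
brown_lift [0, 1] ([589.6, -9.8, 7.0], np.float64(72.87)) ([582.1, -11.2, 7.4], np.float64(31.08)) ([590.2, -10.1, 7.8], np.float64(26.59)) ([584.9, -13.2, 9.5], np.float64(0.08)) ([590.2, -9.3, 7.0], np.float64(0.02))
purple_lift [0, 1] ([439.6, 118.6, 22.5], np.float64(85.55)) ([438.5, 118.0, 22.8], np.float64(38.12)) ([442.8, 119.1, 23.5], np.float64(31.62)) ([438.9, 114.6, 28.8], np.float64(0.13)) ([444.3, 119.3, 25.6], np.float64(0.05))
white_tip [0, 1] ([443.0, -319.3, -16.1], np.float64(71.06)) ([442.7, -320.0, -15.3], np.float64(29.66)) ([443.4, -318.8, -16.1], np.float64(40.19)) ([441.6, -319.4, -12.6], np.float64(0.06)) ([446.4, -316.4, -12.0], np.float64(0.08))
red_lift [0, 1] ([450.3, 333.8, 9.5], np.float64(122.31)) ([449.3, 333.9, 8.0], np.float64(63.38)) ([453.6, 334.5, 8.9], np.float64(44.16)) ([451.1, 334.5, 7.3], np.float64(0.03)) ([452.7, 333.2, 10.4], np.float64(0.04))
black_tip [0, 1] ([429.5, -99.1, -14.7], np.float64(87.37)) ([428.5, -99.0, -16.2], np.float64(40.5)) ([433.2, -97.9, -15.8], np.float64(17.43)) ([426.8, -101.4, -7.0], np.float64(0.21)) ([432.8, -97.2, -16.1], np.float64(0.02))
green_jig [0, 1] ([588.4, 204.9, 6.7], np.float64(1513.03)) ([586.3, 204.3, 6.8], np.float64(851.11)) ([590.5, 205.1, 7.1], np.float64(642.85)) ([587.5, 204.5, 7.1], np.float64(0.02)) ([590.7, 206.2, 6.5], np.float64(0.05))
yellow_jig [0, 1] ([757.4, -348.2, -25.9], np.float64(0.32)) ([804.6, -343.7, -108.5], np.float64(0.0)) ([682.9, -404.3, 59.1], np.float64(0.01)) ([602.5, -190.6, -16.5], np.float64(0.02)) ([606.0, -190.0, -15.1], np.float64(0.05))
cup [ 0.66908378 -0.40354378]
cupbase [ 0.67986751 -0.40006438]
tape [0.65337943 0.41220499]h.py:38: RuntimeWarning: invalid value encountered in divide
  mu=(im*w[...,None]).sum((0,1))/w.sum(); t+=(((im-mu)**2).sum(2)*w).sum()/1e4
```

```bash
cat > plan.py <<'E'
import numpy as np, json, sys
from plant import ctrl
Q=dict(brown=(.588,-.010,7.3),purple=(.441,.1186,23),white=(.443,-.3193,-15),red=(.4515,.334,9),black=(.4305,-.0985,-15.5),green=(.5885,.205,6.8),yellow=(.6045,-.1903,-15.8))
def gp(n,q=None):
    x,y,a=q or Q[n]; r=np.radians(a); return x+.025*np.cos(r),y+.025*np.sin(r),a
def plan(way,hold=5):
    """way: (x,y,z,yaw,opening,extra rows)"""
    o=ctrl.get_obs(); cur=np.array([*o["tool_pos"],o["orientation"][2]]); rows=[]
    for x,y,z,a,g,ex in way:
        t=np.array([x,y,z,a]); d=t-cur; n=int(np.ceil(max(np.linalg.norm(d[:3])/.0395,abs(d[3])/8,0.01)))
        rows+=[(cur+d*(i+1)/n,g) for i in range(n)]+[(t,g)]*ex; cur=t
    base=np.array([*o["tool_pos"],o["orientation"][2]])
    for k in range(0,len(rows),5):
        c,s=np.cos(np.radians(base[3])),np.sin(np.radians(base[3])); call=[]
        for t,g in rows[k:k+5]:
            d=t-base; call.append([round(v,3) for v in ((c*d[0]+s*d[1])/.2,(s*d[0]-c*d[1])/.2,-d[2]/.2,-d[3]/360)]+[g])
        v=call[-1]; base=base+np.array([(c*v[0]+s*v[1])*.2,(s*v[0]-c*v[1])*.2,-v[2]*.2,-v[3]*360])
        print(json.dumps(call).replace(" ",""), base.round(4).tolist())
def job(p,j,z,q=None,up=.12,gz=.004):
    x,y,a=gp(p,q); X,Y,A=gp(j)
    plan([(x,y,up,a,1,0),(x,y,gz,a,1,1),(x,y,gz,a,-1,5),(x,y,up,a,-1,0),(X,Y,up,A,-1,1),(X,Y,z+gz+.012,A,-1,0),(X,Y,z+gz+.001,A,-1,3),(X,Y,z+gz+.001,A,1,4),(X,Y,up,A,1,0)])
E
python3 -c "from plan import *; job('red','green',.020)"
```

```text
[[0.16,0.098,0.044,-0.005,1],[0.319,0.195,0.089,-0.01,1],[0.479,0.293,0.133,-0.016,1],[0.639,0.391,0.178,-0.021,1],[0.798,0.488,0.222,-0.026,1]] [0.2911, 0.5235, 0.1822, -4.2638]
[[0.142,0.123,0.044,-0.005,1],[0.283,0.245,0.089,-0.011,1],[0.425,0.367,0.133,-0.016,1],[0.567,0.49,0.178,-0.021,1],[0.708,0.612,0.222,-0.026,1]] [0.4232, 0.3909, 0.1378, 5.0962]
[[0.12,0.144,0.044,-0.006,1],[0.24,0.288,0.089,-0.011,1],[0.24,0.288,0.282,-0.011,1],[0.24,0.288,0.476,-0.011,1],[0.24,0.288,0.669,-0.011,1]] [0.4762, 0.3378, 0.004, 9.0562]
[[0.0,-0.0,-0.0,0.0,1],[0.0,-0.0,-0.0,0.0,-1],[0.0,-0.0,-0.0,0.0,-1],[0.0,-0.0,-0.0,0.0,-1],[0.0,-0.0,-0.0,0.0,-1]] [0.4762, 0.3378, 0.004, 9.0562]
[[0.0,-0.0,-0.0,0.0,-1],[0.0,-0.0,-0.0,0.0,-1],[0.0,-0.0,-0.193,0.0,-1],[0.0,-0.0,-0.387,0.0,-1],[0.0,-0.0,-0.58,0.0,-1]] [0.4762, 0.3378, 0.12, 9.0562]
[[0.115,0.15,-0.0,0.001,-1],[0.23,0.299,-0.0,0.003,-1],[0.345,0.449,-0.0,0.004,-1],[0.46,0.599,-0.0,0.005,-1],[0.575,0.749,-0.0,0.006,-1]] [0.6133, 0.208, 0.12, 6.8962]
[[0.0,0.0,-0.0,0.0,-1],[0.0,0.0,0.14,0.0,-1],[0.0,0.0,0.28,0.0,-1],[0.0,0.0,0.42,0.0,-1],[0.0,0.0,0.475,0.0,-1]] [0.6133, 0.208, 0.025, 6.8962]
[[0.0,0.0,-0.0,0.0,-1],[0.0,0.0,-0.0,0.0,-1],[0.0,0.0,-0.0,0.0,-1],[0.0,0.0,-0.0,0.0,1],[0.0,0.0,-0.0,0.0,1]] [0.6133, 0.208, 0.025, 6.8962]
[[0.0,0.0,-0.0,0.0,1],[0.0,0.0,-0.0,0.0,1],[0.0,0.0,-0.0,0.0,1],[0.0,0.0,-0.158,0.0,1],[0.0,0.0,-0.317,0.0,1]] [0.6133, 0.208, 0.0884, 6.8962]
[[0.0,0.0,-0.158,0.0,1]] [0.6133, 0.208, 0.12, 6.8962]
```

carry_out(
  deltas=[
    [[0.16, 0.098, 0.044, -0.005, 1], [0.319, 0.195, 0.089, -0.01, 1], [0.479, 0.293, 0.133, -0.016, 1], [0.639, 0.391, 0.178, -0.021, 1], [0.798, 0.488, 0.222, -0.026, 1]],
  ],
)

```text
clock: 3.4
tool_pos: [0.292, 0.5224, 0.182]
orientation: [-180.0, -0.0, -4.2]
force: [0.3, 0.4, -0.1]
opening: 0.0872
gripper_force: 0.0
```

carry_out(
  deltas=[
    [[0.142, 0.123, 0.044, -0.005, 1], [0.283, 0.245, 0.089, -0.011, 1], [0.425, 0.367, 0.133, -0.016, 1], [0.567, 0.49, 0.178, -0.021, 1], [0.708, 0.612, 0.222, -0.026, 1]],
  ],
)

```text
clock: 3.9
tool_pos: [0.4242, 0.3899, 0.1377]
orientation: [-180.0, -0.0, 5.2]
force: [0.6, 0.2, 0.4]
opening: 0.0881
gripper_force: 0.0
```

carry_out(
  deltas=[
    [[0.12, 0.144, 0.044, -0.006, 1], [0.24, 0.288, 0.089, -0.011, 1], [0.24, 0.288, 0.282, -0.011, 1], [0.24, 0.288, 0.45, -0.011, 1], [0.24, 0.288, 0.6, -0.011, 1]],
  ],
)

```text
clock: 4.4
tool_pos: [0.4765, 0.3372, 0.0165]
orientation: [-180.0, -0.0, 9.0]
force: [0.0, 1.2, -0.5]
opening: 0.0874
gripper_force: 0.0
```

carry_out(
  deltas=[
    [[0, 0, 0.063, 0, 1], [0, 0, 0.063, 0, -1], [0, 0, 0.063, 0, -1], [0, 0, 0.063, 0, -1], [0, 0, 0.063, 0, -1]],
  ],
)

```text
clock: 4.9
tool_pos: [0.4767, 0.3387, 0.0067]
orientation: [-179.9, -0.1, 9.1]
force: [0.3, -0.2, -0.6]
opening: 0.0614
gripper_force: 0.0
```

carry_out(
  deltas=[
    [[0, 0, 0, 0, -1], [0, 0, 0, 0, -1], [0, 0, -0.193, 0, -1], [0, 0, -0.387, 0, -1], [0, 0, -0.58, 0, -1]],
  ],
)

```text
clock: 5.4
tool_pos: [0.4759, 0.3375, 0.1225]
orientation: [180.0, 0.0, 9.1]
force: [0.1, 0.9, 0.3]
opening: 0.0514
gripper_force: 30.0
```

carry_out(
  deltas=[
    [[0.115, 0.15, 0, 0.001, -1], [0.23, 0.299, 0, 0.003, -1], [0.345, 0.449, 0, 0.004, -1], [0.46, 0.599, 0, 0.005, -1], [0.575, 0.749, 0, 0.006, -1]],
  ],
)

```text
clock: 5.9
tool_pos: [0.6142, 0.2069, 0.1213]
orientation: [-180.0, -0.0, 6.9]
force: [0.6, 0.5, -0.3]
opening: 0.0516
gripper_force: 30.0
```

```bash
python3 - <<'E'
from h import *
print(ctrl.get_obs()["tool_pos"],ctrl.get_obs()["opening"])
ims=[]
for n in ("top","scene"):
    p=ctrl.snapshot(n); c=proj(p,np.array([[.6,.2,.05]]))[0].astype(int)
    ims.append(cv2.resize(p["color"][c[1]-50:c[1]+50,c[0]-60:c[0]+60,::-1],None,fx=3,fy=3,interpolation=cv2.INTER_CUBIC))
cv2.imwrite("pics/a.png",np.hstack(ims))
print(ctrl.get_obs()["tool_pos"],ctrl.get_obs()["opening"])
E
```

```text
[0.61417388 0.20687505 0.12134391] 0.05155469380043183
[0.61562696 0.20484937 0.12075877] 0.051247585905772705
```

View pics/a.png

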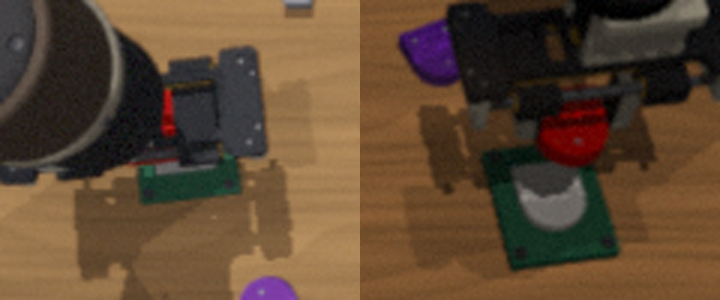

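```bash
cat >> h.py <<'E'
def pose(n=8):
    L=[]
    for _ in range(n):
        o=ctrl.get_obs(); L.append([*o["tool_pos"],o["orientation"][2]]); ctrl.snapshot("top")
    return np.mean(L,0),np.std(L,0)
E
python3 -c "
from h import *
print(*pose())"
```

```text
[0.61343856 0.20745321 0.1209853  6.84567003] [0.00097994 0.00133553 0.00026044 0.10795943]
```

carry_out(
  deltas=[
    [[0, 0, 0.14, 0, -1], [0, 0, 0.28, 0, -1], [0, 0, 0.41, 0, -1], [0, 0, 0.475, 0, -1], [0, 0, 0.475, 0, -1]],
  ],
)

```text
clock: 6.9
tool_pos: [0.6128, 0.2083, 0.0255]
orientation: [179.9, 0.1, 7.0]
force: [-0.4, 0.5, -0.9]
opening: 0.0516
gripper_force: 30.0
```

carry_out(
  deltas=[
    [[0, 0, 0, 0, -1], [0, 0, 0, 0, -1], [0, 0, 0, 0, 1], [0, 0, 0, 0, 1], [0, 0, 0, 0, 1]],
  ],
)

```text
clock: 7.4
tool_pos: [0.6135, 0.2081, 0.0265]
orientation: [-180.0, -0.0, 6.9]
force: [-0.4, -0.3, 0.9]
opening: 0.0702
gripper_force: 0.0
```

carry_out(
  deltas=[
    [[0, 0, 0, 0, 1], [0, 0, -0.15, 0, 1], [0, 0, -0.3, 0, 1], [0, 0, -0.475, 0, 1], [0, 0, -0.475, 0, 1]],
  ],
)

```text
clock: 7.9
tool_pos: [0.6162, 0.2094, 0.1268]
orientation: [-179.8, -0.5, 6.9]
force: [0.4, -0.0, 0.3]
opening: 0.088
gripper_force: 0.0
```

```bash
python3 - <<'E'
import re
s=open('plan.py').read()
s=s.replace('o=ctrl.get_obs(); cur=np.array([*o["tool_pos"],o["orientation"][2]]); rows=[]','from h import pose; cur=base=pose(6)[0]; print("at",base.round(4)); rows=[]')
s=s.replace('    base=np.array([*o["tool_pos"],o["orientation"][2]])\n','')
open('plan.py','w').write(s)
from plan import *
job('black','green',.036)
E
```

```text
at [0.6138 0.2083 0.1225 6.8951]
[[-0.109,0.162,0.001,0.007,1],[-0.217,0.325,0.003,0.014,1],[-0.326,0.487,0.004,0.021,1],[-0.435,0.649,0.005,0.028,1],[-0.544,0.811,0.007,0.035,1]] [0.5253, 0.0342, 0.1211, -5.7049]
[[-0.07,0.182,0.001,0.006,1],[-0.141,0.364,0.003,0.013,1],[-0.212,0.546,0.004,0.02,1],[-0.283,0.729,0.005,0.027,1],[-0.283,0.729,0.199,0.027,1]] [0.4545, -0.1053, 0.0813, -15.4249]
[[0.0,-0.001,0.193,0.0,1],[0.0,-0.001,0.386,0.0,1],[0.0,-0.001,0.386,0.0,1],[0.0,-0.001,0.386,0.0,-1],[0.0,-0.001,0.386,0.0,-1]] [0.4545, -0.1051, 0.0041, -15.4249]
[[0.0,0.0,0.0,0.0,-1],[0.0,0.0,0.0,0.0,-1],[0.0,0.0,0.0,0.0,-1],[0.0,0.0,0.0,0.0,-1],[0.0,0.0,-0.193,0.0,-1]] [0.4545, -0.1051, 0.0427, -15.4249]
[[0.0,0.0,-0.193,0.0,-1],[0.0,0.0,-0.387,0.0,-1],[0.039,-0.191,-0.387,-0.007,-1],[0.078,-0.382,-0.387,-0.014,-1],[0.117,-0.573,-0.387,-0.02,-1]] [0.5076, -0.0008, 0.1201, -8.2249]
[[0.062,-0.185,0.0,-0.007,-1],[0.124,-0.37,0.0,-0.014,-1],[0.187,-0.554,0.0,-0.021,-1],[0.249,-0.739,0.0,-0.028,-1],[0.312,-0.924,0.0,-0.035,-1]] [0.5958, 0.1731, 0.1201, 4.3751]
[[0.101,-0.167,0.0,-0.007,-1],[0.101,-0.167,0.0,-0.007,-1],[0.101,-0.167,0.17,-0.007,-1],[0.101,-0.167,0.34,-0.007,-1],[0.101,-0.167,0.395,-0.007,-1]] [0.6134, 0.208, 0.0411, 6.8951]
[[-0.0,0.0,0.0,0.0,-1],[-0.0,0.0,0.0,0.0,-1],[-0.0,0.0,0.0,0.0,-1],[-0.0,0.0,0.0,0.0,1],[-0.0,0.0,0.0,0.0,1]] [0.6134, 0.208, 0.0411, 6.8951]
[[-0.0,0.0,0.0,0.0,1],[-0.0,0.0,0.0,0.0,1],[-0.0,0.0,0.0,0.0,1],[-0.0,0.0,-0.197,0.0,1],[-0.0,0.0,-0.395,0.0,1]] [0.6134, 0.208, 0.1201, 6.8951]
```

carry_out(
  deltas=[
    [[-0.109, 0.162, 0.001, 0.007, 1], [-0.217, 0.325, 0.003, 0.014, 1], [-0.326, 0.487, 0.004, 0.021, 1], [-0.435, 0.649, 0.005, 0.028, 1], [-0.544, 0.811, 0.007, 0.035, 1]],
  ],
)

```text
clock: 8.7
tool_pos: [0.5235, 0.0325, 0.1189]
orientation: [180.0, 0.1, -5.8]
force: [0.6, -0.2, 0.8]
opening: 0.0873
gripper_force: 0.0
```

carry_out(
  deltas=[
    [[-0.07, 0.182, 0.001, 0.006, 1], [-0.141, 0.364, 0.003, 0.013, 1], [-0.212, 0.546, 0.004, 0.02, 1], [-0.283, 0.729, 0.005, 0.027, 1], [-0.283, 0.729, 0.18, 0.027, 1]],
  ],
)

```text
clock: 9.2
tool_pos: [0.4544, -0.108, 0.0861]
orientation: [-179.9, -0.3, -15.6]
force: [0.9, 0.1, -0.7]
opening: 0.0877
gripper_force: 0.0
```

carry_out(
  deltas=[
    [[0, 0, 0.19, 0, 1], [0, 0, 0.36, 0, 1], [0, 0, 0.405, 0, 1], [0, 0, 0.405, 0, 1], [0, 0, 0.405, 0, -1]],
  ],
)

```text
clock: 9.7
tool_pos: [0.454, -0.1055, 0.0029]
orientation: [180.0, 0.0, -15.4]
force: [0.3, -0.1, -0.5]
opening: 0.0836
gripper_force: 0.0
```

carry_out(
  deltas=[
    [[0, 0, 0, 0, -1], [0, 0, 0, 0, -1], [0, 0, 0, 0, -1], [0, 0, 0, 0, -1], [0, 0, 0, 0, -1]],
  ],
)

```text
clock: 10.2
tool_pos: [0.4541, -0.1055, 0.003]
orientation: [-180.0, -0.0, -15.4]
force: [-1.3, 0.7, 2.0]
opening: 0.0498
gripper_force: 30.0
```

```bash
python3 - <<'E'
from h import *
print(ctrl.get_obs()["opening"],*pose(6))
pics=[ctrl.snapshot("top"),ctrl.snapshot("scene")]
for i in ([0],[1]):
    print(fit([pics[k] for k in i],"red_lift",np.array([.5885,.205,.12]),z0=.02))
ims=[]
for p,X in ((pics[0],[.6,.2,.02]),(pics[1],[.6,.2,.02]),(pics[1],[.45,-.1,.02])):
    c=proj(p,np.array([X]))[0].astype(int)
    ims.append(cv2.resize(p["color"][c[1]-40:c[1]+40,c[0]-40:c[0]+40,::-1],None,fx=3,fy=3,interpolation=cv2.INTER_CUBIC))
cv2.imwrite("pics/b.png",np.hstack(ims))
E
```

```text
0.04980460586028498 [ 4.54069444e-01 -1.05534860e-01  2.95699964e-03 -1.54181321e+01] [2.61380706e-05 6.89258205e-06 1.10421155e-05 1.73509527e-03]
(array([0.58685616, 0.20492217, 0.11545386]), np.float64(73.76143672788862))
(array([0.59089888, 0.20615941, 0.08033756]), np.float64(92.82363033014957))
```

View pics/b.png

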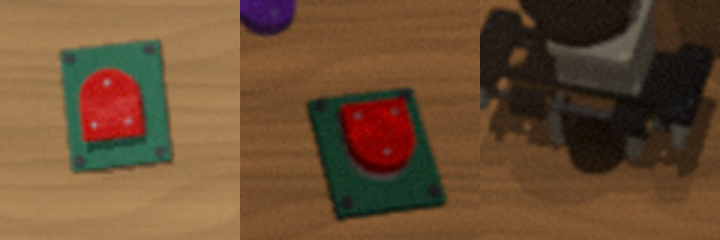

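carry_out(
  deltas=[
    [[0, 0, -0.15, 0, -1], [0, 0, -0.35, 0, -1], [0, 0, -0.5, 0, -1], [0, 0, -0.585, 0, -1], [0.039, -0.191, -0.585, -0.007, -1]],
  ],
)

```text
clock: 11.1
tool_pos: [0.4716, -0.0722, 0.1223]
orientation: [-179.9, -0.2, -13.1]
force: [1.5, -0.5, -0.8]
opening: 0.0494
gripper_force: 30.0
```

```bash
python3 - <<'E'
from plan import *
X,Y,A=gp('green'); plan([(X,Y,.12,A,-1,2),(X,Y,.06,A,-1,0),(X,Y,.04,A,-1,0)])
E
```

```text
at [  0.4726  -0.0699   0.1205 -12.8564]
[[0.047,-0.189,0.0,-0.007,-1],[0.094,-0.378,0.001,-0.014,-1],[0.141,-0.567,0.001,-0.02,-1],[0.188,-0.755,0.001,-0.027,-1],[0.235,-0.944,0.002,-0.034,-1]] [0.5605, 0.1037, 0.1201, -0.6164]
[[0.087,-0.175,0.0,-0.007,-1],[0.173,-0.349,0.0,-0.014,-1],[0.259,-0.524,0.001,-0.021,-1],[0.259,-0.524,0.001,-0.021,-1],[0.259,-0.524,0.001,-0.021,-1]] [0.6134, 0.208, 0.1199, 6.9436]
[[-0.0,-0.0,0.15,0.0,-1],[-0.0,-0.0,0.3,0.0,-1],[-0.0,-0.0,0.4,0.0,-1]] [0.6134, 0.208, 0.0399, 6.9436]
```

carry_out(
  deltas=[
    [[0.047, -0.189, 0, -0.007, -1], [0.094, -0.378, 0.001, -0.014, -1], [0.141, -0.567, 0.001, -0.02, -1], [0.188, -0.755, 0.001, -0.027, -1], [0.235, -0.944, 0.002, -0.034, -1]],
  ],
)

```text
clock: 11.9
tool_pos: [0.5598, 0.1033, 0.1189]
orientation: [180.0, 0.0, -0.6]
force: [0.2, -0.2, 0.3]
opening: 0.0494
gripper_force: 30.0
```

carry_out(
  deltas=[
    [[0.087, -0.175, 0, -0.007, -1], [0.173, -0.349, 0, -0.014, -1], [0.259, -0.524, 0.001, -0.021, -1], [0.259, -0.524, 0.001, -0.021, -1], [0.259, -0.524, 0.001, -0.021, -1]],
  ],
)

```text
clock: 12.4
tool_pos: [0.6122, 0.2068, 0.1178]
orientation: [179.9, 0.1, 6.9]
force: [-0.8, 0.0, -0.6]
opening: 0.0498
gripper_force: 30.0
```

```bash
python3 - <<'E'
from h import *
print(ctrl.get_obs()["opening"],*pose(6))
E
```

```text
0.04980739061941813 [0.61212591 0.20596174 0.11866021 6.83877687] [0.00013941 0.00038938 0.00054324 0.02468953]
```

carry_out(
  deltas=[
    [[0.008, -0.009, 0.15, 0, -1], [0.008, -0.009, 0.28, 0, -1], [0.008, -0.009, 0.36, 0, -1], [0.008, -0.009, 0.39, 0, -1], [0.008, -0.009, 0.39, 0, -1]],
  ],
)

```text
clock: 13.2
tool_pos: [0.6137, 0.2083, 0.0407]
orientation: [180.0, 0.1, 6.9]
force: [0.6, 0.8, 0.2]
opening: 0.0496
gripper_force: 30.0
```

```bash
python3 - <<'E'
from h import *
print(*pose(6),ctrl.get_obs()["force"])
E
```

```text
[0.61443992 0.20896244 0.04198172 6.8903539 ] [0.00037132 0.00034367 0.00062666 0.00965675] [ 0.09400609  0.50859373 -0.86103891]
```

carry_out(
  deltas=[
    [[0, 0, 0.007, 0, -1], [0, 0, 0.007, 0, -1], [0, 0, 0.007, 0, 1], [0, 0, 0.007, 0, 1], [0, 0, 0.007, 0, 1]],
  ],
)

```text
clock: 14.0
tool_pos: [0.614, 0.2089, 0.0398]
orientation: [180.0, -0.0, 6.9]
force: [-0.0, -0.0, -0.2]
opening: 0.068
gripper_force: 0.0
```

carry_out(
  deltas=[
    [[0, 0, 0, 0, 1], [0, 0, -0.1, 0, 1], [0, 0, -0.25, 0, 1], [0, 0, -0.4, 0, 1], [0, 0, -0.4, 0, 1]],
  ],
)

```text
clock: 14.5
tool_pos: [0.6166, 0.2102, 0.1247]
orientation: [-179.9, -0.4, 6.9]
force: [0.7, 1.0, 0.3]
opening: 0.0877
gripper_force: 0.0
```

```bash
python3 - <<'E'
from plan import *
x,y,a=gp('brown'); plan([(x,y,.12,a,1,0),(x,y,.02,a,1,0),(x,y,.004,a,1,2),(x,y,.004,a,-1,5)])
E
```

```text
at [0.6144 0.2092 0.1208 6.8967]
[[-0.023,0.179,0.001,-0.0,1],[-0.046,0.357,0.001,-0.0,1],[-0.069,0.536,0.002,-0.001,1],[-0.092,0.714,0.003,-0.001,1],[-0.115,0.893,0.003,-0.001,1]] [0.613, 0.0291, 0.1202, 7.2567]
[[-0.024,0.178,0.001,-0.0,1],[-0.024,0.178,0.167,-0.0,1],[-0.024,0.178,0.334,-0.0,1],[-0.024,0.178,0.501,-0.0,1],[-0.024,0.178,0.581,-0.0,1]] [0.6128, -0.0068, 0.004, 7.2567]
[[0.0,0.0,-0.0,-0.0,1],[0.0,0.0,-0.0,-0.0,1],[0.0,0.0,-0.0,-0.0,-1],[0.0,0.0,-0.0,-0.0,-1],[0.0,0.0,-0.0,-0.0,-1]] [0.6128, -0.0068, 0.004, 7.2567]
[[0.0,0.0,-0.0,-0.0,-1],[0.0,0.0,-0.0,-0.0,-1],[0.0,0.0,-0.0,-0.0,-1]] [0.6128, -0.0068, 0.004, 7.2567]
```

carry_out(
  deltas=[
    [[-0.023, 0.179, 0.001, 0, 1], [-0.046, 0.357, 0.001, 0, 1], [-0.069, 0.536, 0.002, -0.001, 1], [-0.092, 0.714, 0.003, -0.001, 1], [-0.115, 0.893, 0.003, -0.001, 1]],
  ],
)

```text
clock: 15.3
tool_pos: [0.612, 0.0274, 0.1182]
orientation: [180.0, 0.1, 7.3]
force: [-0.3, -0.3, -1.3]
opening: 0.0876
gripper_force: 0.0
```

carry_out(
  deltas=[
    [[-0.024, 0.178, 0.001, 0, 1], [-0.024, 0.178, 0.167, 0, 1], [-0.024, 0.178, 0.334, 0, 1], [-0.024, 0.178, 0.49, 0, 1], [-0.024, 0.178, 0.575, 0, 1]],
  ],
)

```text
clock: 15.8
tool_pos: [0.6102, -0.0078, 0.0006]
orientation: [180.0, 0.3, 7.2]
force: [0.6, 0.5, 0.4]
opening: 0.0875
gripper_force: 0.0
```

carry_out(
  deltas=[
    [[0, 0, 0, 0, 1], [0, 0, 0, 0, 1], [0, 0, 0, 0, -1], [0, 0, 0, 0, -1], [0, 0, 0, 0, -1]],
  ],
)

```text
clock: 16.3
tool_pos: [0.6124, -0.0071, 0.0043]
orientation: [-180.0, -0.0, 7.3]
force: [0.2, -0.1, -0.6]
opening: 0.0694
gripper_force: 0.0
```

carry_out(
  deltas=[
    [[0, 0, 0, 0, -1], [0, 0, 0, 0, -1], [0, 0, 0, 0, -1], [0, 0, 0, 0, -1], [0, 0, 0, 0, -1]],
  ],
)

```text
clock: 16.8
tool_pos: [0.6124, -0.007, 0.0043]
orientation: [-180.0, -0.0, 7.3]
force: [-1.0, 0.8, 2.5]
opening: 0.0517
gripper_force: 30.0
```

```bash
python3 - <<'E'
from h import *
pics=[ctrl.snapshot("top"),ctrl.snapshot("scene")]
for i in (0,1):
    print(fit([pics[i]],"black_tip",np.array([.5885,.205,.12]),z0=.036)[0])
from plan import *
x,y,a=gp('brown');X,Y,A=gp('yellow'); plan([(x,y,.12,a,-1,0),(X,Y,.12,A,-1,2)])
E
```

```text
[0.57882082 0.20903868 0.11632358]
[0.59949618 0.20241575 0.07478224]
at [ 6.1240e-01 -7.1000e-03  4.3000e-03  7.2563e+00]
[[0.001,-0.0,-0.193,-0.0,-1],[0.001,-0.001,-0.386,-0.0,-1],[0.002,-0.001,-0.579,-0.0,-1],[-0.006,0.19,-0.579,0.013,-1],[-0.015,0.381,-0.579,0.026,-1]] [0.619, -0.083, 0.1201, -2.1037]
[[0.023,0.189,0.0,0.012,-1],[0.046,0.379,0.0,0.025,-1],[0.069,0.568,0.0,0.038,-1],[0.069,0.568,0.0,0.038,-1],[0.069,0.568,0.0,0.038,-1]] [0.6287, -0.1971, 0.1201, -15.7837]
```

carry_out(
  deltas=[
    [[0, 0, -0.15, 0, -1], [0, 0, -0.35, 0, -1], [0, 0, -0.579, 0, -1], [-0.006, 0.19, -0.579, 0.013, -1], [-0.015, 0.381, -0.579, 0.026, -1]],
  ],
)

```text
clock: 17.7
tool_pos: [0.6202, -0.0828, 0.122]
orientation: [-179.9, -0.2, -2.1]
force: [0.8, 0.1, -0.9]
opening: 0.0517
gripper_force: 30.0
```

carry_out(
  deltas=[
    [[0.023, 0.189, 0, 0.012, -1], [0.046, 0.379, 0, 0.025, -1], [0.069, 0.568, 0, 0.038, -1], [0.069, 0.568, 0, 0.038, -1], [0.069, 0.568, 0, 0.038, -1]],
  ],
)

```text
clock: 18.2
tool_pos: [0.6281, -0.1981, 0.1192]
orientation: [180.0, 0.1, -15.9]
force: [-0.3, -0.2, -0.6]
opening: 0.0519
gripper_force: 30.0
```

carry_out(
  deltas=[
    [[0, 0, 0.15, 0, -1], [0, 0, 0.28, 0, -1], [0, 0, 0.38, 0, -1], [0, 0, 0.43, 0, -1], [0, 0, 0.43, 0, -1]],
  ],
)

```text
clock: 18.7
tool_pos: [0.6277, -0.1961, 0.0325]
orientation: [180.0, 0.2, -15.7]
force: [-0.1, -0.1, -0.5]
opening: 0.0513
gripper_force: 30.0
```

```bash
python3 - <<'E'
from h import *
print(*pose(10),ctrl.get_obs()["opening"])
import plan; print(plan.gp('yellow'))
E
```

```text
[  0.62908436  -0.19681631   0.03467227 -15.7488716 ] [0.0005364  0.00030861 0.00084725 0.02800724] 0.05158536654526787
(np.float64(0.6285554498382322), np.float64(-0.19710700617601434), -15.8)
```

carry_out(
  deltas=[
    [[0, 0, 0.03, 0, -1], [0, 0, 0.045, 0, -1], [0, 0, 0.045, 0, -1], [0, 0, 0.045, 0, -1], [0, 0, 0.045, 0, -1]],
  ],
)

```text
clock: 19.7
tool_pos: [0.6285, -0.1971, 0.0247]
orientation: [180.0, 0.0, -15.8]
force: [-0.3, 0.0, -0.3]
opening: 0.0513
gripper_force: 30.0
```

carry_out(
  deltas=[
    [[0, 0, 0, 0, 1], [0, 0, 0, 0, 1], [0, 0, 0, 0, 1], [0, 0, 0, 0, 1], [0, 0, -0.1, 0, 1]],
  ],
)

```text
clock: 20.2
tool_pos: [0.6266, -0.1968, 0.0425]
orientation: [180.0, 0.3, -15.8]
force: [-0.7, -1.0, 0.4]
opening: 0.0847
gripper_force: 0.0
```

carry_out(
  deltas=[
    [[0, 0, -0.15, 0, 1], [0, 0, -0.3, 0, 1], [0, 0, -0.4, 0, 1]],
  ],
)

```text
clock: 20.5
tool_pos: [0.6294, -0.1973, 0.1274]
orientation: [-180.0, -0.1, -15.8]
force: [-0.8, 0.3, 0.4]
opening: 0.0876
gripper_force: 0.0
```

```bash
python3 - <<'E'
from plan import *
x,y,a=gp('purple'); plan([(x,y,.12,a,1,0),(x,y,.02,a,1,0),(x,y,.004,a,1,2),(x,y,.004,a,-1,5)])
E
```

```text
at [  0.6296  -0.1972   0.1273 -15.7719]
[[-0.124,-0.134,0.004,-0.011,1],[-0.248,-0.268,0.007,-0.022,1],[-0.372,-0.402,0.011,-0.032,1],[-0.496,-0.537,0.015,-0.043,1],[-0.62,-0.671,0.018,-0.054,1]] [0.5467, -0.0344, 0.1237, 3.6681]
[[-0.072,-0.167,0.004,-0.011,1],[-0.144,-0.335,0.007,-0.021,1],[-0.216,-0.503,0.011,-0.032,1],[-0.288,-0.671,0.015,-0.043,1],[-0.361,-0.838,0.018,-0.054,1]] [0.4639, 0.1283, 0.1201, 23.1081]
[[0.001,-0.0,0.167,0.0,1],[0.001,-0.0,0.334,0.0,1],[0.001,-0.0,0.5,0.0,1],[0.001,-0.0,0.58,0.0,1],[0.001,-0.0,0.58,0.0,1]] [0.4641, 0.1284, 0.0041, 23.1081]
[[-0.0,-0.0,0.0,0.0,1],[-0.0,-0.0,0.0,0.0,-1],[-0.0,-0.0,0.0,0.0,-1],[-0.0,-0.0,0.0,0.0,-1],[-0.0,-0.0,0.0,0.0,-1]] [0.4641, 0.1284, 0.0041, 23.1081]
[[-0.0,-0.0,0.0,0.0,-1],[-0.0,-0.0,0.0,0.0,-1]] [0.4641, 0.1284, 0.0041, 23.1081]
```

carry_out(
  deltas=[
    [[-0.124, -0.134, 0.004, -0.011, 1], [-0.248, -0.268, 0.007, -0.022, 1], [-0.372, -0.402, 0.011, -0.032, 1], [-0.496, -0.537, 0.015, -0.043, 1], [-0.62, -0.671, 0.018, -0.054, 1]],
  ],
)

```text
clock: 21.3
tool_pos: [0.5444, -0.0333, 0.1202]
orientation: [180.0, 0.1, 3.8]
force: [0.0, 1.0, 1.1]
opening: 0.0878
gripper_force: 0.0
```

carry_out(
  deltas=[
    [[-0.072, -0.167, 0.004, -0.011, 1], [-0.144, -0.335, 0.007, -0.021, 1], [-0.216, -0.503, 0.011, -0.032, 1], [-0.288, -0.671, 0.015, -0.043, 1], [-0.361, -0.838, 0.018, -0.054, 1]],
  ],
)

```text
clock: 21.8
tool_pos: [0.4617, 0.1293, 0.1169]
orientation: [180.0, 0.1, 23.3]
force: [1.5, 0.9, 0.6]
opening: 0.0876
gripper_force: 0.0
```

carry_out(
  deltas=[
    [[0.001, 0, 0.167, 0, 1], [0.001, 0, 0.334, 0, 1], [0.001, 0, 0.48, 0, 1], [0.001, 0, 0.56, 0, 1], [0.001, 0, 0.578, 0, 1]],
  ],
)

```text
clock: 22.3
tool_pos: [0.4611, 0.1271, 0.0001]
orientation: [179.9, 0.4, 23.1]
force: [-13.7, 0.2, 34.1]
opening: 0.0879
gripper_force: 16.9
```

carry_out(
  deltas=[
    [[0, 0, 0, 0, 1], [0, 0, 0, 0, -1], [0, 0, 0, 0, -1], [0, 0, 0, 0, -1], [0, 0, 0, 0, -1]],
  ],
)

```text
clock: 22.8
tool_pos: [0.4633, 0.1286, 0.0023]
orientation: [-180.0, -0.0, 23.1]
force: [-0.5, 0.1, -0.0]
opening: 0.061
gripper_force: 0.0
```

carry_out(
  deltas=[
    [[0, 0, 0, 0, -1], [0, 0, 0, 0, -1], [0, 0, 0, 0, -1], [0, 0, 0, 0, -1]],
  ],
)

```text
clock: 23.2
tool_pos: [0.4633, 0.1285, 0.0023]
orientation: [180.0, -0.0, 23.1]
force: [-0.3, 0.7, 1.5]
opening: 0.0496
gripper_force: 30.0
```

```bash
python3 - <<'E'
from h import *
pics=[ctrl.snapshot("top"),ctrl.snapshot("scene")]
for i in (0,1):
    print(fit([pics[i]],"brown_lift",np.array([.6045,-.1903,-.276]),z0=.02)[0])
from plan import *
x,y,a=gp('purple');X,Y,A=gp('yellow'); plan([(x,y,.12,a,-1,0),(X,Y,.12,A,-1,2)])
E
```

```text
[ 0.60057104 -0.18933575 -0.27661675]
[ 0.60826197 -0.18820768 -0.25072434]
at [4.63300e-01 1.28600e-01 2.30000e-03 2.30989e+01]
[[0.001,0.001,-0.196,0.0,-1],[0.002,0.001,-0.392,0.0,-1],[0.003,0.002,-0.589,0.0,-1],[0.015,0.184,-0.589,0.011,-1],[0.027,0.366,-0.589,0.022,-1]] [0.497, 0.0633, 0.1201, 15.1789]
[[0.036,0.179,0.0,0.011,-1],[0.073,0.357,0.0,0.021,-1],[0.11,0.536,0.0,0.032,-1],[0.147,0.715,0.0,0.043,-1],[0.184,0.893,0.0,0.054,-1]] [0.5793, -0.0994, 0.1201, -4.2611]
[[0.094,0.157,0.0,0.01,-1],[0.188,0.313,0.0,0.021,-1],[0.282,0.469,0.0,0.032,-1],[0.282,0.469,0.0,0.032,-1],[0.282,0.469,0.0,0.032,-1]] [0.6285, -0.1971, 0.1201, -15.7811]
```

carry_out(
  deltas=[
    [[0, 0, -0.15, 0, -1], [0, 0, -0.35, 0, -1], [0, 0, -0.589, 0, -1], [0.015, 0.184, -0.589, 0.011, -1], [0.027, 0.366, -0.589, 0.022, -1]],
  ],
)

```text
clock: 24.1
tool_pos: [0.4981, 0.0639, 0.1219]
orientation: [-179.9, -0.2, 15.2]
force: [0.9, 0.5, -0.5]
opening: 0.0498
gripper_force: 30.0
```

carry_out(
  deltas=[
    [[0.036, 0.179, 0, 0.011, -1], [0.073, 0.357, 0, 0.021, -1], [0.11, 0.536, 0, 0.032, -1], [0.147, 0.715, 0, 0.043, -1], [0.184, 0.893, 0, 0.054, -1]],
  ],
)

```text
clock: 24.6
tool_pos: [0.5795, -0.1008, 0.1195]
orientation: [-180.0, 0.0, -4.4]
force: [1.0, 1.2, -0.4]
opening: 0.0501
gripper_force: 30.0
```

carry_out(
  deltas=[
    [[0.094, 0.157, 0, 0.01, -1], [0.188, 0.313, 0, 0.021, -1], [0.282, 0.469, 0, 0.032, -1], [0.282, 0.469, 0, 0.032, -1], [0.282, 0.469, 0, 0.032, -1]],
  ],
)

```text
clock: 25.1
tool_pos: [0.6279, -0.198, 0.1187]
orientation: [180.0, 0.1, -15.9]
force: [0.2, 0.0, -0.8]
opening: 0.0498
gripper_force: 30.0
```

carry_out(
  deltas=[
    [[0, 0, 0.13, 0, -1], [0, 0, 0.25, 0, -1], [0, 0, 0.32, 0, -1], [0, 0, 0.35, 0, -1], [0, 0, 0.35, 0, -1]],
  ],
)

```text
clock: 25.6
tool_pos: [0.6281, -0.1967, 0.0495]
orientation: [180.0, 0.1, -15.7]
force: [-0.2, -0.6, -0.1]
opening: 0.0499
gripper_force: 30.0
```

```bash
python3 - <<'E'
from h import *
print(*pose(10),ctrl.get_obs()["opening"])
E
```

```text
[  0.6289007   -0.19705712   0.05070926 -15.76185193] [0.00033061 0.00016855 0.00049974 0.01971246] 0.049936246740920724
```

Down 11 mm more (0.055), release, retreat.

carry_out(
  deltas=[
    [[0, 0, 0.03, 0, -1], [0, 0, 0.054, 0, -1], [0, 0, 0.054, 0, -1], [0, 0, 0.054, 0, -1], [0, 0, 0.054, 0, -1]],
  ],
)

```text
clock: 26.6
tool_pos: [0.6283, -0.1972, 0.0389]
orientation: [180.0, 0.0, -15.8]
force: [0.3, 0.1, -0.8]
opening: 0.0499
gripper_force: 30.0
```

carry_out(
  deltas=[
    [[0, 0, 0, 0, 1], [0, 0, 0, 0, 1], [0, 0, 0, 0, 1], [0, 0, 0, 0, 1], [0, 0, -0.1, 0, 1]],
  ],
)

```text
clock: 27.1
tool_pos: [0.6264, -0.1969, 0.0567]
orientation: [180.0, 0.3, -15.8]
force: [1.1, 0.2, -0.3]
opening: 0.0834
gripper_force: 0.0
```

carry_out(
  deltas=[
    [[0, 0, -0.15, 0, 1], [0, 0, -0.3, 0, 1], [0, 0, -0.3, 0, 1]],
  ],
)

```text
clock: 27.4
tool_pos: [0.6313, -0.1977, 0.1242]
orientation: [-180.0, -0.4, -15.7]
force: [0.4, -1.0, 0.2]
opening: 0.0875
gripper_force: 0.0
```

```bash
python3 - <<'E'
from plan import *
x,y,a=gp('white'); plan([(x,y,.12,a,1,0),(x,y,.02,a,1,3)])
E
```

```text
at [  0.629   -0.1972   0.1203 -15.7789]
[[-0.101,0.14,0.0,-0.0,1],[-0.201,0.28,0.001,-0.001,1],[-0.302,0.419,0.001,-0.001,1],[-0.403,0.559,0.001,-0.001,1],[-0.503,0.699,0.001,-0.002,1]] [0.4942, -0.3044, 0.1201, -15.0589]
[[-0.103,0.138,0.001,-0.0,1],[-0.103,0.138,0.167,-0.0,1],[-0.103,0.138,0.334,-0.0,1],[-0.103,0.138,0.501,-0.0,1],[-0.103,0.138,0.501,-0.0,1]] [0.4671, -0.3257, 0.0199, -15.0589]
[[0.0,0.0,-0.0,-0.0,1],[0.0,0.0,-0.0,-0.0,1]] [0.4671, -0.3257, 0.0199, -15.0589]
```

carry_out(
  deltas=[
    [[-0.101, 0.14, 0, 0, 1], [-0.201, 0.28, 0.001, -0.001, 1], [-0.302, 0.419, 0.001, -0.001, 1], [-0.403, 0.559, 0.001, -0.001, 1], [-0.503, 0.699, 0.001, -0.002, 1]],
  ],
)

```text
clock: 28.2
tool_pos: [0.4921, -0.3049, 0.1182]
orientation: [180.0, 0.1, -15.1]
force: [0.0, 0.0, -0.2]
opening: 0.0878
gripper_force: 0.0
```

carry_out(
  deltas=[
    [[-0.103, 0.138, 0.001, 0, 1], [-0.103, 0.138, 0.167, 0, 1], [-0.103, 0.138, 0.334, 0, 1], [-0.103, 0.138, 0.47, 0, 1], [-0.103, 0.138, 0.501, 0, 1]],
  ],
)

```text
clock: 28.7
tool_pos: [0.4639, -0.3249, 0.0152]
orientation: [-180.0, 0.4, -15.1]
force: [-0.1, -0.1, -0.1]
opening: 0.0878
gripper_force: 0.0
```

```bash
python3 - <<'E'
from h import *
print(*pose(12),ctrl.get_obs()["opening"])
E
```

```text
[  0.46663716  -0.32563251   0.01888306 -15.05498816] [0.00119708 0.00032536 0.00163771 0.02193559] 0.08753266686521403
```

carry_out(
  deltas=[
    [[0, 0, 0.05, 0, 1], [0, 0, 0.08, 0, 1], [0, 0, 0.08, 0, 1], [0, 0, 0.08, 0, -1], [0, 0, 0.08, 0, -1]],
  ],
)

```text
clock: 29.8
tool_pos: [0.4666, -0.3257, 0.0027]
orientation: [180.0, 0.0, -15.1]
force: [0.1, -0.0, 0.7]
opening: 0.077
gripper_force: 0.0
```

carry_out(
  deltas=[
    [[0, 0, 0, 0, -1], [0, 0, 0, 0, -1], [0, 0, 0, 0, -1], [0, 0, 0, 0, -1], [0, 0, 0, 0, -1]],
  ],
)

```text
clock: 30.3
tool_pos: [0.4666, -0.3256, 0.0029]
orientation: [180.0, -0.0, -15.1]
force: [0.1, 0.4, 1.1]
opening: 0.0475
gripper_force: 30.0
```

```bash
python3 - <<'E'
from plan import *
o=ctrl.get_obs(); print(o["opening"],o["gripper_force"])
x,y,a=gp('white');X,Y,A=gp('yellow'); plan([(x,y,.12,a,-1,0),(X,Y,.12,A,-1,2)])
E
```

```text
0.047504510491880834 30.000153332948685
at [ 4.66600e-01 -3.25600e-01  2.90000e-03 -1.50629e+01]
[[0.001,-0.0,-0.195,-0.0,-1],[0.002,-0.0,-0.39,-0.0,-1],[0.003,-0.0,-0.586,-0.0,-1],[0.105,-0.139,-0.586,0.0,-1],[0.207,-0.277,-0.586,0.001,-1]] [0.521, -0.2829, 0.1201, -15.4229]
[[0.101,-0.139,0.0,-0.0,-1],[0.202,-0.278,0.0,0.0,-1],[0.303,-0.417,0.0,0.001,-1],[0.404,-0.557,0.0,0.001,-1],[0.404,-0.557,0.0,0.001,-1]] [0.6285, -0.197, 0.1201, -15.7829]
[[0.0,0.0,0.0,0.0,-1]] [0.6285, -0.197, 0.1201, -15.7829]
```

carry_out(
  deltas=[
    [[0, 0, -0.15, 0, -1], [0, 0, -0.35, 0, -1], [0, 0, -0.586, 0, -1], [0.105, -0.139, -0.586, 0, -1], [0.207, -0.277, -0.586, 0.001, -1]],
  ],
)

```text
clock: 31.1
tool_pos: [0.5221, -0.2831, 0.1222]
orientation: [-180.0, -0.2, -15.5]
force: [0.1, -0.7, -1.2]
opening: 0.0477
gripper_force: 30.0
```

carry_out(
  deltas=[
    [[0.101, -0.139, 0, 0, -1], [0.202, -0.278, 0, 0, -1], [0.303, -0.417, 0, 0.001, -1], [0.404, -0.557, 0, 0.001, -1], [0.404, -0.557, 0, 0.001, -1]],
  ],
)

```text
clock: 31.6
tool_pos: [0.6313, -0.1945, 0.1193]
orientation: [180.0, -0.0, -15.6]
force: [-1.1, 0.4, -0.2]
opening: 0.0476
gripper_force: 30.0
```

carry_out(
  deltas=[
    [[0, 0, 0, 0, -1], [0, 0, 0.12, 0, -1], [0, 0, 0.22, 0, -1], [0, 0, 0.265, 0, -1], [0, 0, 0.265, 0, -1]],
  ],
)

```text
clock: 32.1
tool_pos: [0.6269, -0.1975, 0.0656]
orientation: [180.0, 0.2, -15.8]
force: [0.2, 0.8, 0.6]
opening: 0.0477
gripper_force: 30.0
```

```bash
python3 - <<'E'
from h import *
print(*pose(12),ctrl.get_obs()["opening"],ctrl.get_obs()["tool_pos"])
E
```

```text
[  0.62858971  -0.19721904   0.06754555 -15.79239602] [0.00059841 0.00022566 0.00070347 0.01617595] 0.047142754758061116 [ 0.62852099 -0.19695261  0.06715157]
```

carry_out(
  deltas=[
    [[0, 0, 0.03, 0, -1], [0, 0, 0.055, 0, -1], [0, 0, 0.055, 0, -1], [0, 0, 0.055, 0, -1], [0, 0, 0.055, 0, -1]],
  ],
)

```text
clock: 33.2
tool_pos: [0.6283, -0.197, 0.0557]
orientation: [180.0, 0.0, -15.8]
force: [-0.3, 0.2, -0.4]
opening: 0.0479
gripper_force: 30.0
```

carry_out(
  deltas=[
    [[0, 0, 0, 0, 1], [0, 0, 0, 0, 1], [0, 0, 0, 0, 1], [0, 0, 0, 0, 1], [0, 0, -0.1, 0, 1]],
  ],
)

```text
clock: 33.7
tool_pos: [0.6265, -0.1967, 0.0734]
orientation: [180.0, 0.3, -15.8]
force: [-0.2, -0.1, -0.2]
opening: 0.0821
gripper_force: 0.0
```

carry_out(
  deltas=[
    [[0, 0, -0.15, 0, 1], [0, 0, -0.3, 0, 1], [-0.2, 0, -0.4, 0, 1], [-0.4, 0, -0.4, 0, 1], [-0.6, 0, -0.4, 0, 1]],
  ],
)

```text
clock: 34.2
tool_pos: [0.512, -0.1641, 0.1565]
orientation: [-180.0, -0.1, -15.8]
force: [-0.3, 0.3, 0.5]
opening: 0.0874
gripper_force: 0.0
```

carry_out(
  deltas=[
    [[-0.05, -0.2, 0, 0, 1], [-0.1, -0.4, 0, 0, 1], [-0.1, -0.6, 0, 0, 1], [-0.1, -0.6, 0, 0, 1], [-0.1, -0.6, 0, 0, 1]],
  ],
)

```text
clock: 34.7
tool_pos: [0.5265, -0.0425, 0.1561]
orientation: [-180.0, -0.0, -15.7]
force: [-0.5, -0.5, -0.0]
opening: 0.0879
gripper_force: 0.0
```

```bash
python3 - <<'E'
from h import *
pics=[ctrl.snapshot("top"),ctrl.snapshot("scene")]
def col(q,H):
    out=np.vstack([outline("red_lift")[0]]); return out
ims=[]
for X,a,st in (([.5885,.205],.119,[("red_lift",.02),("black_tip",.036)]),([.6045,-.1903],-.276,[("brown_lift",.02),("purple_lift",.036),("white_tip",.052)])):
    o,z=st[-1]; row=[]
    for p in pics:
        print(o,fit([p],o,np.array([*X,a]),z0=z)[0])
        c=proj(p,np.array([[X[0]+.03,X[1],.03]]))[0].astype(int)
        im=cv2.resize(p["color"][c[1]-30:c[1]+30,c[0]-35:c[0]+35,::-1],None,fx=5,fy=5,interpolation=cv2.INTER_CUBIC); row.append(im)
        out,h=outline(o); C,S=np.cos(a),np.sin(a); xy=out@np.array([[C,S],[-S,C]])+X
        uv=(proj(p,np.c_[xy,np.full(len(xy),z+h)])-(c-[35,30])+.5)*5
        cv2.polylines(im,[np.int32(uv)],True,(0,255,0),1)
    ims.append(np.hstack(row))
cv2.imwrite("pics/c.png",np.vstack(ims)[:600])
E
```

```text
black_tip [0.58586104 0.20202888 0.14378514]
black_tip [0.60005489 0.20204812 0.09867624]
white_tip [ 0.60533292 -0.19166069 -0.2722283 ]
white_tip [ 0.60416587 -0.19061912 -0.31733147]
```

View pics/c.png

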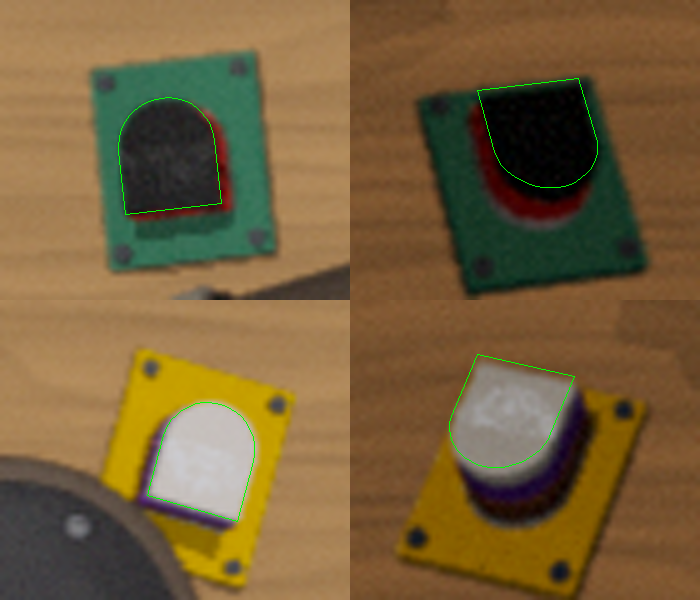

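The overlays show both stacks flush: the black tip (about 170,155) and the white tip (about 205,460) match their expected outlines in both views. The gripper is clear of everything, so I'm handing in.

```bash
python3 -c "
from plant import ctrl
print(ctrl.close_job())"
```

```text
the job is handed in; nothing more can be done
None
```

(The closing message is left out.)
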